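Load the charging dock and hold its sprung cover at the gauge bar

TASK

Stand the two loose transmitter packs in the charging dock, one fully down in each open bay, either pack in either bay and either way round, and keep them upright all along. Then lift the dock's sprung connector cover by its tab until it is level with the sloping gauge bar beside it (35 degrees open) and finish while still holding it there with the fingers, so that a colleague can plug in the lead. Leave everything else on the table where it is.

Things in the scene. Friction and masses are not known exactly. Their poses are not given: they have to be found in the camera images.
- pack_a: a black wireless transmitter pack standing upright, 24 mm thick (its x), 62 mm wide (its y), 85 mm tall, about 0.12 kg, with a stub antenna 8 mm thick and 30 mm tall on its top 22 mm towards its +y from the middle; origin at the centre of its underside, z up. The two packs are alike.
- pack_b: a black wireless transmitter pack standing upright, 24 mm thick (its x), 62 mm wide (its y), 85 mm tall, about 0.12 kg, with a stub antenna 8 mm thick and 30 mm tall on its top 22 mm towards its +y from the middle; origin at the centre of its underside, z up. 
- dock: the fixed charging dock, a grey block 150 mm deep (x), 320 mm wide (y), 50 mm high; origin at the centre of its underside, z up; its turn about z differs each time. On its +y part are two open bays; on its -y part an aluminium cover, flat on the block, closes a connector well.
- gauge (a point): upper end of the fixed gauge bar beside the cover's -y edge, 67 mm in dock y from the tab's middle: a thin aluminium bracket (6 mm thick) whose bar slopes up from the hinge line, away from the robot, at 35 degrees, to about 75 mm above the block. When level, the cover lies flush alongside the bar.
- bay0 (a point): centre of the mouth of the outer (+y) bay, level with the block's top, 50 mm above the table. The bay is a pocket 30 mm (dock x) by 68 mm (dock y), 35 mm deep with a flat floor; a seated pack has its underside 15 mm above the table and 50 mm of its body showing. Axes as the dock's.
- bay1 (a point): the same for the inner bay, 80 mm further towards the dock's -y.
- cover (a joint): opening angle of the cover in rad: 0 shut, 0.61 (35 degrees) level with the gauge bar, 1.2 at its stop. A spring (with the weight) pulls it shut from any angle: about 3.5 N at the tab when shut, 5 to 6 N at 35 degrees.
- cover_tab (a point): grip point in the cover's upright black tab, 14 mm thick (x), 36 mm wide (y), standing 36 mm above the cover; the point is midway in it, 22 mm above the cover's top face and 14 mm below the tab's top; 100 mm from the hinge line along the cover and 26 mm above it. Axes turn with the cover (the dock's when shut).
- cover_hinge (a point): middle of the hinge line, on the robot's side (60 mm to -x of the dock's middle, 54 mm above the table), along the dock's y: the far (+x) edge of the cover rises and leans back to the robot as it opens. The cover is 122 mm from hinge to free edge, 118 mm wide, 8 mm thick. Axes turn with it.
- tape: bystander, to be left where it is: a roll of grey cloth tape lying flat, 100 mm across, 24 mm high; origin at the centre of its underside
- mic: bystander, to be left where it is: a handheld microphone lying in a low clip, 180 mm long, 48 mm high at its round steel grille; origin at the centre of its underside
- bottle: bystander, to be left where it is: a 200 mm tall, 64 mm wide water bottle; origin at the centre of its underside
- case: bystander, to be left where it is: a small white earpiece case, 50 x 65 mm, 22 mm high; origin at the centre of its underside
- marker: bystander, to be left where it is: a marker pen lying flat, about 120 mm long, 13 mm thick; origin at the centre of its underside
- cellbox: bystander, to be left where it is: a small cardboard box of cells, 55 x 60 mm, 30 mm high; origin at the centre of its underside
Things that resemble listed ones, but are neither listed nor needed, are in the scene too. What is shaped like the pack_a but purple is not meant. Leave any turquoise look-alike of the pack_b alone.

How it is judged (in metres and radians):
On the way, in this order (a step that is already met when the one before it is completed fails the run):
1. one pack stands fully down in a bay, released ((((horizontal distance between pack_a and bay0 below 0.008 m and z of pack_a in the frame of dock between 0.01 and 0.02 m and angle between pack_a's own z axis and vertical below 0.12 rad) and contact force between the fingers and pack_a below 0.1 N) or ((horizontal distance between pack_a and bay1 below 0.008 m and z of pack_a in the frame of dock between 0.01 and 0.02 m and angle between pack_a's own z axis and vertical below 0.12 rad) and contact force between the fingers and pack_a below 0.1 N) or ((horizontal distance between pack_b and bay0 below 0.008 m and z of pack_b in the frame of dock between 0.01 and 0.02 m and angle between pack_b's own z axis and vertical below 0.12 rad) and contact force between the fingers and pack_b below 0.1 N) or ((horizontal distance between pack_b and bay1 below 0.008 m and z of pack_b in the frame of dock between 0.01 and 0.02 m and angle between pack_b's own z axis and vertical below 0.12 rad) and contact force between the fingers and pack_b below 0.1 N))), for 0.2 s.
2. both packs stand fully down in the two bays, released ((((horizontal distance between pack_a and bay0 below 0.008 m and z of pack_a in the frame of dock between 0.01 and 0.02 m and angle between pack_a's own z axis and vertical below 0.12 rad) and (horizontal distance between pack_b and bay1 below 0.008 m and z of pack_b in the frame of dock between 0.01 and 0.02 m and angle between pack_b's own z axis and vertical below 0.12 rad)) or ((horizontal distance between pack_a and bay1 below 0.008 m and z of pack_a in the frame of dock between 0.01 and 0.02 m and angle between pack_a's own z axis and vertical below 0.12 rad) and (horizontal distance between pack_b and bay0 below 0.008 m and z of pack_b in the frame of dock between 0.01 and 0.02 m and angle between pack_b's own z axis and vertical below 0.12 rad))) and contact force between the fingers and pack_a below 0.1 N and contact force between the fingers and pack_b below 0.1 N), for 0.2 s.
3. the cover is held by the fingers level with the gauge bar (value of joint cover between 0.53 and 0.69 rad and velocity of joint cover between -0.1 and 0.1 rad/s and contact force between the fingers and cover above 1 N), for 0.3 s.
At the end, for the whole second after the job is handed in: Each pack in its own bay, within 8 mm of its centre, underside 10 to 20 mm above the table (seated: 15), upright within 0.12 rad, untouched; cover open 0.53 to 0.69 rad (35 degrees within 4.6), still within 0.1 rad/s, the fingers pressing on it with over 1 N (all of step 2 and all of step 3); the arm keeps its last pose, push and grip.
It fails at once if a pack is tipped over (leans over 40 degrees) (angle between any of pack_a, pack_b's own z axis and vertical above 0.7 rad).
It fails at once if a bystander is moved more than 25 mm (distance of any of tape, mic, bottle, case, marker, cellbox from where it was at the start of the episode above 0.025 m).
It also fails if it takes over 64 s, if anything falls off the work surface, if the arm or the gripper's body presses on something with over 40 N, if the wrist force passes 120 N, or if a joint passes its speed limit or range.

ROBOT

A 6-joint arm with a two-finger parallel gripper is mounted at the origin on the work surface. World frame = base frame: x ahead of the robot, y to its left, z up, the work surface at z = 0. Lengths are in mm, angles in rad, forces in N, time in s.
With the tool pointing down it reaches from about 375 to 900 mm from the base axis. Payload 3.1 kg.
Tool frame: the origin (TCP) lies where the fingers leave the gripper's body, on its centre line; the fingertips stand arm.tip_reach ahead of it and the grasp point (between the pads) lies 54 mm ahead of it (arm.tip_reach is the distance from the TCP to the fingertips, in mm); z points along the fingers, y is the line along which they close (so a half turn about z gives the same grasp; the last joint's range is limited). The gripper opens to 85 mm and grips with 20 to 120 N. Pads are 22 mm wide; open, the fingers measure 114 mm over their backs; the gripper's body (76 mm by 85 mm) begins 54 mm behind the grasp point. The pads swing forward as they close: fully open they stand 13 mm farther back than shut.
Start: joints at [0.943, 0.527, 1.433, -0, 1.181, -0.178], TCP at [271.699, 562.829, 303.91] pointing down, gripper open.
Joint ranges: [-3.08, 3.08], [-0.75, 2.2], [0.22, 2.44], [-1.43, 4.57], [0, 2.65], [-2.85, 2.85]. Speed limits (rad/s): [2.79, 2.79, 3.14, 3.14, 3.14, 3.14].

INTERFACE

Orientations are given as a rotation vector (axis times angle).
In Python, from station import arm, cams gives the robot as it stands.
- The arm moves only by the tool move_arm, never from a script. Its argument "motion" is a list of rows, each a list of 3 entries, a list of its own where there are three numbers: the closure, from 0 (fully open) to 1 (shut), then the shift along the tool's x, y, z each as a share of 25 mm, from -1 to 1, then the turn, a rotation vector about the tool's x, y, z each as a share of 0.5 rad, from -1 to 1. In form: [[claw, [dx, dy, dz], [wx, wy, wz]], ...]. A call has 1 to 20 rows; each row shifts and turns the commanded pose from where the row before left it, along the tool's axes as they then stand; what a row does not reach is not made up. A row lasts 1/8 s, in which the tool goes at most 62.5 mm and 10.7 degrees, less where a joint would pass 70% of its speed; a pose out of reach is approached as far as the arm can. A call with a number of a shift or a turn outside -1 to 1 is refused whole. A call with a gripper value outside its range is refused whole. The fingers move at their own pace and stop on an object; the grip force is fixed at half the most. Time passes only in rows, so rows that do not move let the fingers close. It gives the time, the measured TCP pose, the force, the opening and the grip force at its end, in the units of the state.
- arm.sense(): the state, without advancing time (a new reading comes with each control period).
- cams.capture(name): name is "scene" or "side" or "wrist"; returns a dict with "color" (384x512x3 uint8, blue, green, red), "depth" (384x512 float32, mm along the optical axis (not along the pixel's ray), 0 where there is no reading), "camera_matrix" (3x3 intrinsics, pixels), "dist_coeffs" ([k1, k2, p1, p2, k3] as OpenCV has them; the pictures are not rectified), "R" (3x3) and "t" (3): a world point X has camera coordinates R X + t; the wrist camera has in their place "T_tool_cam" (4x4, takes a point from camera to tool coordinates, whose origin is the TCP and whose axes are the flange's). Camera axes: x right, y down, z forward; pixel columns grow to the right and rows downward; lengths in mm; the calibration is good to about 2 mm. A picture is of the moment at which its call begins: read the wrist's pose just before it.
- arm.finish_job(): hands the job in; it is judged then, once.
The state is a dict: "clock": time; "q": joint angles; "qvel": joint speeds; "joint_torque": joint torques, N m; "ee_pos": TCP position; "tcp_rot": TCP orientation; "force": force on the tool from outside, world axes, zero at the start; "ft_torque": the same for the moment, N m; "width": finger opening in mm; "grasp_force": force on a finger pad.
Only numpy, scipy, OpenCV 4.12 (cv2) and the standard library are available. Lean on these libraries where they do the work, as an engineer would, in place of code of your own. Each camera call takes 0.05 s, during which the arm holds its last target. There are 200 camera calls.

## Working session

There is one attempt and no reset: what is moved stays moved. The work goes in short steps, Python scripts to look and compute and a tool call to move; the robot and the scene stay as the last step left them, time stands still between calls to the robot, and variables do not carry over. Pictures are saved under pics/ and viewed, at most 10 in all, crops included, and the job is handed in when it is done.

Besides the shell and the picture viewer there is one more tool, called after "Call:" in YAML: its name, and indented under it one key for each argument. move_arm: Moves the arm, as the interface text tells. Shift numbers are shares of 25 mm and turn numbers shares of 0.5 rad, none past 1 either way. Its arguments: {"type":"object","properties":{"motion":{"type":"array","items":{"type":"array"}}},"required":["motion"]}

```bash
mkdir -p pics; ls
cat > h.py <<'E'
import numpy as np, cv2
from scipy.spatial.transform import Rotation as Rn
from station import arm, cams
def cloud(c, s=None):
    d=c["depth"]; h,w=d.shape
    v,u=np.mgrid[:h,:w]
    p=cv2.undistortPoints(np.stack([u.ravel(),v.ravel()],1).astype(np.float32)[:,None],np.array(c["camera_matrix"]),np.array(c["dist_coeffs"]))[:,0]
    X=np.c_[p,np.ones(len(p))]*d.reshape(-1,1)
    if "T_tool_cam" in c:
        T=np.array(c["T_tool_cam"]); X=X@T[:3,:3].T+T[:3,3]
        X=Rn.from_rotvec(s["tcp_rot"]).apply(X)+np.array(s["ee_pos"])
    else:
        X=(X-np.array(c["t"]))@np.array(c["R"])
    X[d.ravel()==0]=np.nan
    return X.reshape(h,w,3)
E
python3 - <<'E'
from h import *
print(arm.sense(), arm.tip_reach)
for n in ["scene","side"]:
    c=cams.capture(n); cv2.imwrite(f"pics/{n}0.png",c["color"]); np.save(f"{n}0.npy",cloud(c))
    print(n,-np.array(c["R"]).T@np.array(c["t"]),(c["depth"]>0).mean())
E
```

```text
pics
{'clock': 0.0, 'q': array([ 9.42515292e-01,  5.28467191e-01,  1.43394274e+00,  1.80176665e-05,
        1.18140833e+00, -1.78492917e-01]), 'qvel': array([ 0.00135516,  0.00228524, -0.00090076, -0.00070053,  0.00046732,
       -0.0010198 ]), 'joint_torque': array([ 1.22808055e-03, -4.42344689e+01, -1.78028262e+01, -1.75279033e-04,
        8.23911570e-03,  1.29294762e-05]), 'ee_pos': array([271.35331173, 562.37582558, 302.91996425]), 'tcp_rot': array([-0.70039676, -3.06160968,  0.0032042 ]), 'force': array([ 0.56126267, -0.89743479, -0.50967455]), 'ft_torque': array([ 0.00955441,  0.0082252 , -0.00658467]), 'grasp_force': 0.0, 'width': 85.55317536425976} 72.6
scene [1269.7884458  -645.58466445  853.17639299] 0.9928538004557291
side [ 339.10487086  843.50285535 1137.97157188] 0.996002197265625
```

View pics/scene0.png

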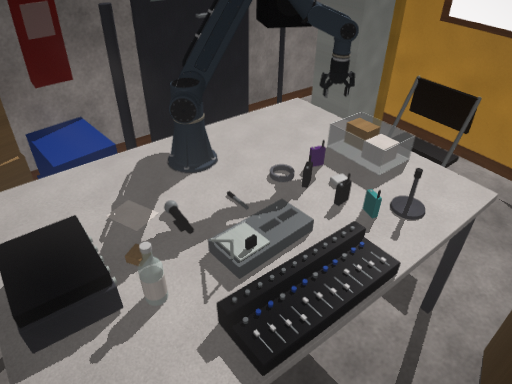

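View pics/side0.png

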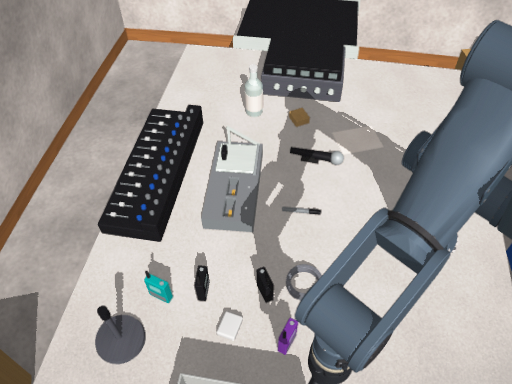

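The scene view shows two black packs at (307,174) and (343,190), a purple look-alike at (317,155), and a turquoise one at (372,203). In the side view the black packs are at (265,284) and (202,283), purple at (288,335), turquoise at (158,288). The black ones fit the description. The dock is at side (233,187), with its bays at (232,187) and (229,210) and the tab at (224,152). Next I measure and confirm with a crop.

Run:
```python
from h import *
im=cv2.imread("pics/side0.png"); P=np.load("side0.npy"); 
cv2.imwrite("pics/crop0.png",cv2.resize(im[120:350,130:330],None,fx=2.6,fy=2.6,interpolation=cv2.INTER_CUBIC)[:600])
def rect(m,lab):
    q=P[m][:,:2]; r=cv2.minAreaRect(q.astype(np.float32)); print(lab,len(q),"z",np.median(P[m][:,2]).round(1),"med",np.median(q,0).round(1),"rect",np.round(r[0],1),np.round(r[1],1),round(r[2],1))
v,u=np.mgrid[:384,:512]
for lab,(x0,x1,y0,y1) in dict(pB=(188,218,258,305),pA=(248,282,260,305),purple=(272,305,312,360),teal=(140,178,265,306)).items():
    b=(u>=x0)&(u<x1)&(v>=y0)&(v<y1)
    rect(b&(abs(P[...,2]-85)<7),lab+" top"); rect(b&(P[...,2]>97),lab+" ant")
    rect(b&(P[...,2]>15),lab+" all")
b=(u>195)&(u<270)&(v>130)&(v<240)
rect(b&(abs(P[...,2]-50)<4),"docktop"); rect(b&(abs(P[...,2]-58)<3.5),"cover"); rect(b&(P[...,2]>82)&(u<235),"tab/gauge")
m=b&(abs(P[...,2]-15)<6)&(u>215)&(u<245)&(v>175)&(v<220);rect(m,"bayfloor")
m=b&(P[...,2]>10); rect(m,"dock all")
for lab,(x,y) in dict(tape=(302,283),case=(230,325),marker=(302,211),mic=(318,157),box=(299,117),bottle=(254,97)).items(): print(lab,P[y,x].round(0))
```

```text
pB top 195 z 84.6 med [589.1 290.8] rect [591.5 292. ] [25.2 65.4] 4.4
pB ant 19 z 110.3 med [589.9 314.9] rect [589.3 313.5] [8. 6.] 75.5
pB all 406 z 80.8 med [586.1 305.4] rect [591.  292.1] [25.5 65.3] 3.1
pA top 187 z 84.8 med [429.  266.6] rect [426.8 268.7] [24.4 63.6] 33.1
pA ant 21 z 109.6 med [415.5 287.6] rect [414.8 287.1] [7.2 6.7] 60.2
pA all 404 z 80.2 med [425.1 283.3] rect [426.8 269.1] [25.1 64.3] 33.6
purple top 226 z 84.5 med [350.3 396.3] rect [351.8 398.5] [63.4 24.6] 71.4
purple ant 132 z 531.2 med [332.8 566.9] rect [347.9 493.2] [ 14.8 160.7] 12.0
purple all 526 z 84.1 med [347.2 419.5] rect [348.6 468.8] [ 40.9 206.5] 1.9
teal top 194 z 83.9 med [696.8 326.3] rect [699.4 324.5] [23.9 63.5] 75.1
teal ant 20 z 107.9 med [719.1 319.3] rect [719.9 319. ] [8.1 6.2] 43.2
teal all 478 z 73.1 med [694.6 331. ] rect [699.1 323.8] [26.6 64.2] 73.7
docktop 2192 z 50.4 med [578.5 -15. ] rect [578.2 -74.7] [151.  325.9] 3.9
cover 997 z 57.9 med [ 575.3 -146.6] rect [579.1 -72.7] [149.4 313.9] 6.7
tab/gauge 75 z 94.2 med [ 621.3 -161.1] rect [ 621.5 -178.7] [93.  23.5] 81.2
bayfloor 196 z 15.5 med [576.8   0.7] rect [576.9 -19. ] [ 26.  126.3] 4.3
dock all 4432 z 51.1 med [576.8 -52.2] rect [ 622.5 -108.6] [235.  399.4] 4.0
tape [331. 223.  -2.]
case [497. 384.  24.]
marker [357. -14.   7.]
mic [ 328. -236.   18.]
box [ 410. -409.   31.]
bottle [ 573. -418.   93.]
```

View pics/crop0.png

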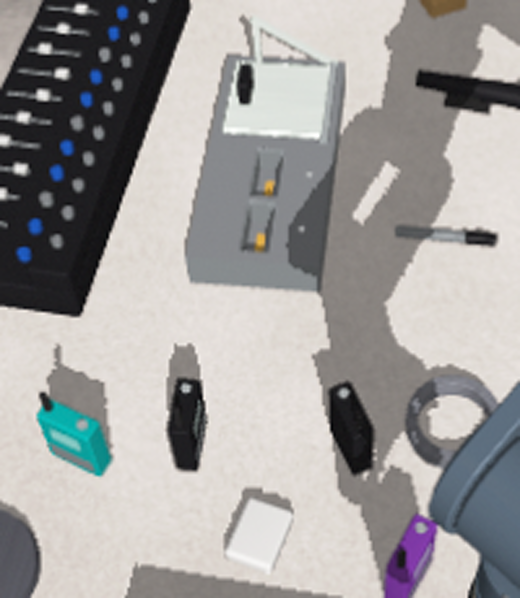

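The crop confirms the two black packs standing upright, at crop (186,425) and (352,428). The purple (410,560) and turquoise (75,435) ones are the look-alikes. Next I cross-check with the scene camera and locate the bay rims.

Run:
```python
from h import *
a=np.radians(4.0); ex=np.array([np.cos(a),np.sin(a)]); ey=np.array([-np.sin(a),np.cos(a)])
for n in ["side","scene"]:
    P=np.load(n+"0.npy").reshape(-1,3); P=P[~np.isnan(P).any(1)]
    for lab,c in dict(A=(426.8,268.9),B=(591,292)).items():
        m=(np.hypot(P[:,0]-c[0],P[:,1]-c[1])<50)&(abs(P[:,2]-85)<6)
        r=cv2.minAreaRect(P[m][:,:2].astype(np.float32)); print(n,lab,m.sum(),np.round(r,1) if 0 else [np.round(x,1) for x in r])
    d=P[:,:2]-[578.2,-74.7]; X=d@ex; Y=d@ey; Z=P[:,2]
    near=(abs(X)<90)&(abs(Y)<190)
    t=near&(abs(Z-50)<3)
    for lo,hi in((0.,),(0.,)) and []: pass
    r=cv2.minAreaRect(P[t&(abs(Y)<170)][:,:2].astype(np.float32)); print(n,"top",[np.round(x,1) for x in r])
    hole=near&(Z<43)&(abs(X)<40)&(Y>0)&(Y<158); print(n,"hole X",np.percentile(X[hole],[1,99]).round(1),"Y",np.percentile(Y[hole],[1,99]).round(1))
    # top-surface gap along Y at mid X
    y=np.sort(Y[t&(abs(X)<9)]); g=np.diff(y); print(" gapsY",[(y[i].round(1),y[i+1].round(1)) for i in np.where(g>8)[0]])
    for yc in(32,112):
        x=np.sort(X[t&(abs(Y-yc)<22)]); g=np.diff(x); print(" gapsX",[(x[i].round(1),x[i+1].round(1)) for i in np.where(g>8)[0]])
    tb=near&(Z>84)&(Z<100)&(abs(X-40)<22)&(Y<0)&(Y>-130); print(" tab top",P[tb].mean(0).round(1) if tb.any() else 0,X[tb].min().round(1),X[tb].max().round(1),np.percentile(Y[tb],[2,98]).round(1),Z[tb].max().round(1))
```

```text
side A 185 [array([426.8, 268.7]), array([24.4, 63.6]), np.float64(33.1)]
side B 190 [array([591.5, 292. ]), array([25.2, 65.4]), np.float64(4.4)]
side top [array([578.1, -74.8]), array([150.8, 325.7]), np.float64(4.0)]
side hole X [-33.6  31.3] Y [  1.7 157.9]
 gapsY [(np.float64(-152.5), np.float64(-125.1)), (np.float64(-125.1), np.float64(-106.3)), (np.float64(-106.3), np.float64(-41.6)), (np.float64(-39.5), np.float64(-27.6)), (np.float64(-2.6), np.float64(65.0)), (np.float64(76.4), np.float64(144.9))]
 gapsX [(np.float64(-16.0), np.float64(14.4))]
 gapsX [(np.float64(-15.2), np.float64(15.0))]
 tab top [ 623.1 -152.7   93. ] 33.1 47.8 [-101.1  -64.3] 99.0
scene A 64 [array([430.5, 263.2]), array([24.4, 62. ]), np.float64(32.5)]
scene B 81 [array([592.2, 289.3]), array([26.1, 60.2]), np.float64(1.3)]
scene top [array([578. , -74.8]), array([154.7, 324.1]), np.float64(4.4)]
scene hole X [-18.    2.6] Y [  8.6 146.3]
 gapsY [(np.float64(-141.8), np.float64(-21.4)), (np.float64(-3.9), np.float64(63.3)), (np.float64(75.1), np.float64(142.8))]
 gapsX [(np.float64(-12.9), np.float64(14.7))]
 gapsX [(np.float64(-13.7), np.float64(16.4))]
 tab top [ 627.1 -158.8   92.9] 33.0 48.7 [-103.3  -68.6] 98.4
```

Call:
move_arm:
  motion:
    - [0,[-0.9,-0.66,0.28],[0,0,0]]
    - [0,[-0.9,-0.66,0.28],[0,0,0]]
    - [0,[-0.9,-0.66,0.28],[0,0,0]]
    - [0,[-0.9,-0.66,0.28],[0,0,0]]
    - [0,[-0.9,-0.66,0.28],[0,0,0]]
    - [0,[-0.9,-0.66,0.28],[0,0,0]]
    - [0,[-0.9,-0.66,0.28],[0,0,0]]
    - [0,[-0.9,-0.66,0.28],[0,0,0]]
    - [0,[-0.9,-0.66,0.28],[0,0,0]]
    - [0,[-0.9,-0.66,0.28],[0,0,0]]
    - [0,[-0.9,-0.66,0.28],[0,0,0]]
    - [0,[-0.8,-0.63,0.28],[0,0,0]]
    - [0,[0,0,0],[0,0,0.27]]
    - [0,[0,0,0],[0,0,0.27]]
    - [0,[0,0,0],[0,0,0.27]]
    - [0,[0,0,0],[0,0,0.27]]
    - [0,[0,0,0],[0,0,0]]

```text
clock: 2.22
ee_pos: [426.7, 268.8, 219.7]
tcp_rot: [-1.49, -2.765, 0.001]
force: [-0.4, 0.0, -0.1]
width: 85.8
grasp_force: 0.0
```

```bash
cat >> h.py <<'E'
def packtop(n,c0,z0=85):
    s=arm.sense(); P=cloud(cams.capture(n),s).reshape(-1,3)
    m=(np.hypot(P[:,0]-c0[0],P[:,1]-c0[1])<42)&(abs(P[:,2]-z0)<6)
    r=cv2.minAreaRect(P[m][:,:2].astype(np.float32)); print(n,m.sum(),[np.round(x,1) for x in r],np.median(P[m][:,2]).round(1))
def go(t,yaw):  # tool-axis shift (shares) and turn to a down pose, yaw of tool y in deg
    s=arm.sense(); R=Rn.from_rotvec(s["tcp_rot"]); a=np.radians(yaw)
    Rt=np.array([[-np.sin(a),np.cos(a),0],[np.cos(a),np.sin(a),0],[0,0,-1]]).T
    print("at",s["ee_pos"].round(1),"shift/25",(R.inv().apply(np.array(t)-s["ee_pos"])/25).round(2),"turn/.5",((R.inv()*Rn.from_matrix(Rt)).as_rotvec()/.5).round(3),"clock",s["clock"])
E
python3 - <<'E'
from h import *
packtop("wrist",(426.8,268.8)); go((426.8,268.8,122),33.3)
E
```

```text
wrist 2529 [array([428.5, 268.2]), array([23.9, 61.4]), np.float64(33.4)] 85.1
at [426.7 268.9 219.7] shift/25 [-0.    0.    3.91] turn/.5 [-0.001 -0.     0.004] clock 2.275
```

Call:
move_arm:
  motion:
    - [0,[-0.03,0.02,0.7],[0,0,0]]
    - [0,[0,0,0.7],[0,0,0]]
    - [0,[0,0,0.7],[0,0,0]]
    - [0,[0,0,0.7],[0,0,0]]
    - [0,[0,0,0.7],[0,0,0]]
    - [0,[0,0,0.4],[0,0,0]]
    - [0,[0,0,0],[0,0,0]]
    - [1,[0,0,0],[0,0,0]]
    - [1,[0,0,0],[0,0,0]]
    - [1,[0,0,0],[0,0,0]]
    - [1,[0,0,0],[0,0,0]]
    - [1,[0,0,0],[0,0,0]]
    - [1,[0,0,0],[0,0,0]]
    - [1,[0,0,0],[0,0,0]]

```text
clock: 4.03
ee_pos: [427.9, 268.6, 122.9]
tcp_rot: [1.492, 2.764, 0.001]
force: [-0.6, -0.3, 5.5]
width: 23.4
grasp_force: 59.3
```

Call:
move_arm:
  motion:
    - [1,[0,0,-0.5],[0,0,0]]
    - [1,[0,0,-0.8],[0,0,0]]
    - [1,[0,0,-0.8],[0,0,0]]
    - [1,[0,0,-0.8],[0,0,0]]
    - [1,[0,0,-0.5],[0,0,0]]
    - [1,[0,0,0],[0,0,0]]

```text
clock: 4.78
ee_pos: [428.0, 268.7, 208.3]
tcp_rot: [1.491, 2.763, 0.002]
force: [0.7, 0.2, -1.7]
width: 23.3
grasp_force: 58.8
```

Run:
```python
from h import *
packtop("side",(427.8,268.5),170);go((576,-44.4,210),4.1)
```

```text
side 138 [array([419. , 276.8]), array([40.9, 40.7]), np.float64(65.4)] 169.9
at [427.6 268.5 207.6] shift/25 [-13.72  -1.91  -0.1 ] turn/.5 [ 1.000e-03 -0.000e+00  1.019e+00] clock 4.825
```

Call:
move_arm:
  motion:
    - [1,[-0.7,-0.11,0],[0,0,0]]
    - [1,[-0.98,-0.136,0],[0,0,0]]
    - [1,[-0.98,-0.136,0],[0,0,0]]
    - [1,[-0.98,-0.136,0],[0,0,0]]
    - [1,[-0.98,-0.136,0],[0,0,0]]
    - [1,[-0.98,-0.136,0],[0,0,0]]
    - [1,[-0.98,-0.136,0],[0,0,0]]
    - [1,[-0.98,-0.136,0],[0,0,0]]
    - [1,[-0.98,-0.136,0],[0,0,0]]
    - [1,[-0.98,-0.136,0],[0,0,0]]
    - [1,[-0.98,-0.136,0],[0,0,0]]
    - [1,[-0.98,-0.136,0],[0,0,0]]
    - [1,[-0.98,-0.136,0],[0,0,0]]
    - [1,[-0.8,-0.136,0],[0,0,0]]
    - [1,[-0.46,-0.03,0],[0,0,0.21]]
    - [1,[0,0,0],[0,0,0.27]]
    - [1,[0,0,0],[0,0,0.27]]
    - [1,[0,0,0],[0,0,0.27]]
    - [1,[0,0,0],[0,0,0]]

```text
clock: 7.2
ee_pos: [576.0, -44.8, 207.2]
tcp_rot: [-2.139, -2.3, 0.0]
force: [-0.7, 0.4, -1.4]
width: 23.2
grasp_force: 58.8
```

Run:
```python
from h import *
s=arm.sense()
c=cams.capture("wrist"); cv2.imwrite("pics/w1.png",c["color"])
P=cloud(c,s).reshape(-1,3)
go((576,-44.4,210),4.1)
a=np.radians(4.1); ex=np.array([np.cos(a),np.sin(a)]); ey=np.array([-np.sin(a),np.cos(a)])
m=(abs(P[:,2]-50)<4);d=P[:,:2]-[576,-44.4]; X=d@ex;Y=d@ey
print(m.sum(),X[m].min(),X[m].max(),Y[m].min(),Y[m].max())
for yc in (-20,0,20,60,80,100):
    x=np.sort(X[m&(abs(Y-yc)<6)]); g=np.diff(x); print(yc,[(x[i].round(1),x[i+1].round(1)) for i in np.where(g>8)[0]])
for xc in(-10,0,10):
    y=np.sort(Y[m&(abs(X-xc)<4)]); g=np.diff(y); print("Y",xc,[(y[i].round(1),y[i+1].round(1)) for i in np.where(g>8)[0]])
# held pack from side
Q=cloud(cams.capture("side")).reshape(-1,3); d=Q[:,:2]-s["ee_pos"][:2]; X=d@ex;Y=d@ey
m=(abs(X)<35)&(abs(Y)<45)&(Q[:,2]>95)&(Q[:,2]<135)
print("pack side",m.sum(),np.percentile(X[m],[1,99]),np.percentile(Y[m],[1,99]))
```

```text
at [576.  -44.7 207.2] shift/25 [ 0.01  0.   -0.11] turn/.5 [-0.001 -0.     0.003] clock 7.25
41897 -74.33679272844473 257.75961962712177 -178.2379125823987 130.55202690673508
-20 [(np.float64(-22.5), np.float64(24.0)), (np.float64(76.6), np.float64(172.7))]
0 [(np.float64(-17.2), np.float64(18.8)), (np.float64(76.6), np.float64(173.7))]
20 [(np.float64(-13.4), np.float64(16.5)), (np.float64(76.5), np.float64(175.3))]
60 [(np.float64(-13.4), np.float64(16.9)), (np.float64(76.2), np.float64(178.0))]
80 [(np.float64(-13.7), np.float64(16.0)), (np.float64(76.6), np.float64(179.1))]
100 [(np.float64(-13.5), np.float64(16.2)), (np.float64(76.7), np.float64(180.7))]
Y -10 []
Y 0 [(np.float64(46.6), np.float64(113.9))]
Y 10 [(np.float64(46.5), np.float64(114.0))]
pack side 99 [-13.64034696   9.75978601] [-23.80170923  32.34800322]
```

View pics/w1.png

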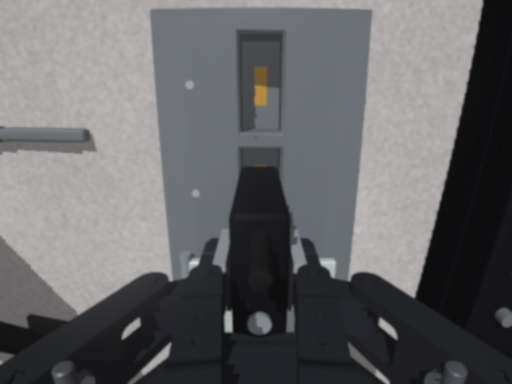

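The wrist view shows the held pack upright, centred on the inner bay (265,165). The outer bay is visible at (261,82), and rim measurements agree with the plan to about 1 mm.

Call:
move_arm:
  motion:
    - [1,[0,0.03,0.6],[0,0,0]]
    - [1,[0,0,0.6],[0,0,0]]
    - [1,[0,0,0.3],[0,0,0]]
    - [1,[0,0,0.2],[0,0,0]]
    - [1,[0,0,0.2],[0,0,0]]
    - [1,[0,0,0],[0,0,0]]

```text
clock: 8.05
ee_pos: [576.7, -44.3, 159.7]
tcp_rot: [-2.141, -2.299, 0.0]
force: [0.0, -0.6, -1.5]
width: 23.2
grasp_force: 58.8
```

Call:
move_arm:
  motion:
    - [1,[0,0,0.25],[0,0,0]]
    - [1,[0,0,0.25],[0,0,0]]
    - [1,[0,0,0.2],[0,0,0]]
    - [1,[0,0,0.1],[0,0,0]]
    - [1,[0,0,0],[0,0,0]]

```text
clock: 8.68
ee_pos: [576.7, -44.3, 139.7]
tcp_rot: [-2.141, -2.299, 0.0]
force: [0.1, -0.3, -1.3]
width: 23.5
grasp_force: 58.8
```

Call:
move_arm:
  motion:
    - [1,[0,0,0.06],[0,0,0]]
    - [1,[0,0,0],[0,0,0]]
    - [0,[0,0,0],[0,0,0]]
    - [0,[0,0,0],[0,0,0]]
    - [0,[0,0,0],[0,0,0]]
    - [0,[0,0,0],[0,0,0]]
    - [0,[0,0,-0.4],[0,0,0]]
    - [0,[0,0,-0.8],[0,0,0]]
    - [0,[0,0,-0.9],[0,0,0]]
    - [0,[0,0,-0.9],[0,0,0]]
    - [0,[0,0,0],[0,0,0]]

```text
clock: 10.05
ee_pos: [578.0, -44.6, 215.7]
tcp_rot: [2.138, 2.296, 0.004]
force: [-0.0, 0.2, -0.5]
width: 86.0
grasp_force: 0.0
```

Run:
```python
from h import *
packtop("wrist",(576,-44.4),100); packtop("side",(576,-44.4),100); go((591.3,291.5,215),3.8); packtop("side",(591,292))
```

```text
wrist 2971 [array([577.6, -44.6]), array([24.1, 61.5]), np.float64(3.9)] 100.2
side 115 [array([575.7, -45. ]), array([24.4, 66.3]), np.float64(3.3)] 100.3
at [576.6 -44.3 213.5] shift/25 [13.35  1.54 -0.06] turn/.5 [0.    0.    0.009] clock 10.15
side 187 [array([591.4, 291.3]), array([24.7, 64.4]), np.float64(3.3)] 84.6
```

Call:
move_arm:
  motion:
    - [0,[0.7,0.11,0],[0,0,0]]
    - [0,[1,0.11,0],[0,0,0]]
    - [0,[1,0.11,0],[0,0,0]]
    - [0,[1,0.11,0],[0,0,0]]
    - [0,[1,0.11,0],[0,0,0]]
    - [0,[1,0.11,0],[0,0,0]]
    - [0,[1,0.11,0],[0,0,0]]
    - [0,[1,0.11,0],[0,0,0]]
    - [0,[1,0.11,0],[0,0,0]]
    - [0,[1,0.11,0],[0,0,0]]
    - [0,[1,0.11,0],[0,0,0]]
    - [0,[1,0.11,0],[0,0,0]]
    - [0,[1,0.11,0],[0,0,0]]
    - [0,[0.65,0.11,0],[0,0,0]]
    - [0,[0,0,0],[0,0,0]]

```text
clock: 12.08
ee_pos: [591.0, 292.8, 212.7]
tcp_rot: [-2.138, -2.301, 0.001]
force: [-0.9, -1.2, 0.5]
width: 85.3
grasp_force: 0.0
```

Run:
```python
from h import *
packtop("wrist",(591.3,291.5)); go((591.3,291.5,123),3.8)
```

```text
wrist 2676 [array([592.4, 290.9]), array([24. , 62.3]), np.float64(3.3)] 85.2
at [591.  291.8 212.8] shift/25 [-0.01  0.01  3.59] turn/.5 [-0.002  0.001  0.012] clock 12.125
```

Call:
move_arm:
  motion:
    - [0,[-0.02,0.03,0.6],[0,0,0.01]]
    - [0,[0,0,0.7],[0,0,0]]
    - [0,[0,0,0.7],[0,0,0]]
    - [0,[0,0,0.7],[0,0,0]]
    - [0,[0,0,0.6],[0,0,0]]
    - [0,[0,0,0.29],[0,0,0]]
    - [0,[0,0,0],[0,0,0]]
    - [1,[0,0,0],[0,0,0]]
    - [1,[0,0,0],[0,0,0]]
    - [1,[0,0,0],[0,0,0]]
    - [1,[0,0,0],[0,0,0]]
    - [1,[0,0,0],[0,0,0]]
    - [1,[0,0,0],[0,0,0]]
    - [1,[0,0,0],[0,0,0]]

```text
clock: 13.88
ee_pos: [592.6, 291.0, 124.2]
tcp_rot: [2.147, 2.293, 0.001]
force: [-1.1, -0.2, 5.6]
width: 23.1
grasp_force: 59.4
```

Call:
move_arm:
  motion:
    - [1,[0,0,-0.5],[0,0,0]]
    - [1,[0,0,-0.8],[0,0,0]]
    - [1,[0,0,-0.8],[0,0,0]]
    - [1,[0,0,-0.8],[0,0,0]]
    - [1,[0,0,-0.5],[0,0,0]]
    - [1,[0,0,0],[0,0,0]]

```text
clock: 14.62
ee_pos: [592.9, 291.1, 210.5]
tcp_rot: [2.146, 2.292, 0.004]
force: [-0.1, 0.6, -2.4]
width: 23.0
grasp_force: 58.9
```

Run:
```python
from h import *
go((571.0,35.3,208),4.1)
```

```text
at [592.9 291.1 210.5] shift/25 [-10.15  -1.55   0.09] turn/.5 [ 0.006 -0.001 -0.011] clock 14.625
```

Call:
move_arm:
  motion:
    - [1,[-0.65,-0.14,0],[0,0,0]]
    - [1,[-0.95,-0.14,0],[0,0,0]]
    - [1,[-0.95,-0.14,0],[0,0,0]]
    - [1,[-0.95,-0.14,0],[0,0,0]]
    - [1,[-0.95,-0.14,0],[0,0,0]]
    - [1,[-0.95,-0.14,0],[0,0,0]]
    - [1,[-0.95,-0.14,0],[0,0,0]]
    - [1,[-0.95,-0.14,0],[0,0,0]]
    - [1,[-0.95,-0.14,0],[0,0,0]]
    - [1,[-0.95,-0.14,0],[0,0,0]]
    - [1,[-0.95,-0.14,0],[0,0,-0.01]]
    - [1,[0,0,0],[0,0,0]]

```text
clock: 16.12
ee_pos: [570.1, 32.2, 208.5]
tcp_rot: [-2.146, -2.294, 0.001]
force: [0.3, 0.8, -1.6]
width: 23.5
grasp_force: 58.8
```

Run:
```python
from h import *
go((571.0,35.3,138.5),4.1)
```

```text
at [570.1  32.2 208.5] shift/25 [0.12 0.05 2.8 ] turn/.5 [-0.001  0.    -0.009] clock 16.125
```

Call:
move_arm:
  motion:
    - [1,[0,0,0],[0,0,0]]
    - [1,[0,0,0],[0,0,0]]

```text
clock: 16.38
ee_pos: [570.5, 35.5, 208.6]
tcp_rot: [-2.141, -2.299, -0.0]
force: [-0.7, -0.3, -1.7]
width: 23.3
grasp_force: 58.8
```

Run:
```python
from h import *
go((571.0,35.3,138.5),4.1)
```

```text
at [570.5  35.5 208.6] shift/25 [-0.01  0.02  2.81] turn/.5 [-0. -0. -0.] clock 16.375
```

It was overshoot, and the arm has now settled on target.

Call:
move_arm:
  motion:
    - [1,[0,0.02,0.6],[0,0,0]]
    - [1,[0,0,0.6],[0,0,0]]
    - [1,[0,0,0.3],[0,0,0]]
    - [1,[0,0,0.2],[0,0,0]]
    - [1,[0,0,0.2],[0,0,0]]
    - [1,[0,0,0],[0,0,0]]

```text
clock: 17.12
ee_pos: [571.0, 35.2, 160.9]
tcp_rot: [-2.141, -2.299, 0.0]
force: [-0.1, -0.5, -1.6]
width: 23.0
grasp_force: 58.9
```

Call:
move_arm:
  motion:
    - [1,[0,0,0.25],[0,0,0]]
    - [1,[0,0,0.25],[0,0,0]]
    - [1,[0,0,0.2],[0,0,0]]
    - [1,[0,0,0.1],[0,0,0]]
    - [1,[0,0,0.04],[0,0,0]]
    - [1,[0,0,0],[0,0,0]]

```text
clock: 17.88
ee_pos: [571.2, 35.2, 140.2]
tcp_rot: [2.141, 2.299, 0.0]
force: [-0.1, -0.6, -2.1]
width: 23.1
grasp_force: 58.9
```

Call:
move_arm:
  motion:
    - [1,[0,0,0.05],[0,0,0]]
    - [1,[0,0,0],[0,0,0]]
    - [0,[0,0,0],[0,0,0]]
    - [0,[0,0,0],[0,0,0]]
    - [0,[0,0,0],[0,0,0]]
    - [0,[0,0,0],[0,0,0]]
    - [0,[0,0,-0.4],[0,0,0]]
    - [0,[0,0,-0.8],[0,0,0]]
    - [0,[0,0,-0.9],[0,0,0]]
    - [0,[0,0,-0.9],[0,0,0]]
    - [0,[0,0,0],[0,0,0]]
    - [0,[0,0,0],[0,0,0]]

```text
clock: 19.38
ee_pos: [570.7, 35.3, 213.6]
tcp_rot: [-2.141, -2.299, 0.001]
force: [0.1, -0.4, -0.5]
width: 85.6
grasp_force: 0.0
```

Run:
```python
from h import *
packtop("side",(570.4,35.3),100); packtop("side",(576,-44.4),100)
a=np.radians(4.1); ex=np.array([np.cos(a),np.sin(a)]); ey=np.array([-np.sin(a),np.cos(a)])
go((623.8,-154.7,215),4.1)
for n in("side","scene"):
    P=np.load(n+"0.npy").reshape(-1,3); d=P[:,:2]-[578.1,-74.7]; X=d@ex;Y=d@ey;Z=P[:,2]
    m=(Z>91.5)&(Z<98)&(abs(X-40)<14)&(abs(Y+84)<30)
    print(n,m.sum(),np.percentile(X[m],[3,97]),np.percentile(Y[m],[3,97]),np.median(Z[m]))
    m=(abs(Z-58)<2.5)&(abs(X)<75)&(Y<-10)&(Y>-160); print("cover",np.percentile(X[m],[1,99]),np.percentile(Y[m],[1,99]))
```

```text
side 130 [array([570. ,  36.1]), array([24.2, 64.5]), np.float64(4.8)] 100.3
side 78 [array([576.3, -42.5]), array([23.3, 61.8]), np.float64(7.1)] 100.4
at [570.5  35.3 213. ] shift/25 [-7.73  1.59 -0.09] turn/.5 [-0.004 -0.001 -0.001] clock 19.475
side 30 [33.40326648 44.74815234] [-101.36215132  -67.56023324] 95.04258075793264
cover [-65.07388947  61.10028134] [-150.97668046  -21.54209886]
scene 47 [34.63359433 48.08511125] [-102.69221303  -68.98010908] 95.47700477905992
cover [-63.3267444   63.10753474] [-153.5839827   -27.56076372]
```

Call:
move_arm:
  motion:
    - [0,[-0.5,0.1,0],[0,0,0]]
    - [0,[-0.9,0.18,0],[0,0,0]]
    - [0,[-0.9,0.18,0],[0,0,0]]
    - [0,[-0.9,0.18,0],[0,0,0]]
    - [0,[-0.9,0.18,0],[0,0,0]]
    - [0,[-0.9,0.18,0],[0,0,0]]
    - [0,[-0.9,0.18,0],[0,0,0]]
    - [0,[-0.9,0.18,0],[0,0,0]]
    - [0,[-0.7,0.15,0],[0,0,0]]
    - [0,[-0.31,0.08,0],[0,0,0]]
    - [0,[0,0,0],[0,0,0]]
    - [0,[0,0,0],[0,0,0]]
    - [0,[0,0,0],[0,0,0]]

```text
clock: 21.1
ee_pos: [624.4, -155.9, 213.9]
tcp_rot: [-2.14, -2.3, 0.0]
force: [-0.3, -0.3, 0.1]
width: 85.6
grasp_force: 0.0
```

Run:
```python
from h import *
go((624.1,-156.6,137),4.1)
s=arm.sense(); c=cams.capture("wrist"); P=cloud(c,s).reshape(-1,3)
cv2.imwrite("pics/w2.png",c["color"])
a=np.radians(4.1); ex=np.array([np.cos(a),np.sin(a)]); ey=np.array([-np.sin(a),np.cos(a)])
d=P[:,:2]-[624.1,-156.6]; X=d@ex;Y=d@ey;Z=P[:,2]
m=(abs(Z-94)<5)&(abs(X)<15)&(abs(Y)<30); print(m.sum(),np.percentile(X[m],[2,98]),np.percentile(Y[m],[2,98]),np.median(Z[m]))
m=(abs(Z-58)<2)&(abs(Y)<30); print("cover",np.percentile(X[m],[1,99]))
```

```text
at [ 624.4 -155.9  213.9] shift/25 [-0.03 -0.01  3.08] turn/.5 [-0.001 -0.001  0.001] clock 21.1
1076 [-5.05347604  8.16776432] [-15.40687093  18.59504689] 94.00366428409903
cover [-102.04672207  128.06724667]
```

View pics/w2.png

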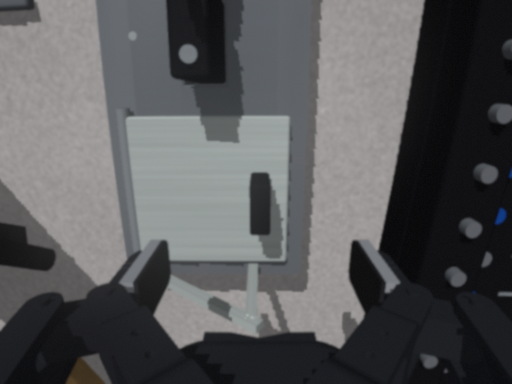

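The wrist view shows the tab at (260,203) on the shut cover, between the fingers, with the gauge bracket at (252,300) clear of them. I lower with the fingers half closed and grip.

Call:
move_arm:
  motion:
    - [0.4,[0.02,0.03,0.5],[0,0,0]]
    - [0.4,[0,0,0.6],[0,0,0]]
    - [0.4,[0,0,0.6],[0,0,0]]
    - [0.4,[0,0,0.5],[0,0,0]]
    - [0.4,[0,0,0.5],[0,0,0]]
    - [0.4,[0,0,0.38],[0,0,0]]
    - [0.4,[0,0,0],[0,0,0]]
    - [1,[0,0,0],[0,0,0]]
    - [1,[0,0,0],[0,0,0]]
    - [1,[0,0,0],[0,0,0]]
    - [1,[0,0,0],[0,0,0]]
    - [1,[0,0,0],[0,0,0]]
    - [1,[0,0,0],[0,0,0]]

```text
clock: 22.78
ee_pos: [625.0, -156.4, 137.5]
tcp_rot: [-2.141, -2.299, 0.001]
force: [-4.1, -2.0, 5.9]
width: 13.3
grasp_force: 60.8
```

Call:
move_arm:
  motion:
    - [1,[0,-0.21,-0.238],[-0.122,0,0]]
    - [1,[0,-0.21,-0.238],[-0.122,0,0]]
    - [1,[0,-0.21,-0.238],[-0.122,0,0]]
    - [1,[0,0,0],[0,0,0]]

```text
clock: 23.28
ee_pos: [608.3, -157.6, 154.0]
tcp_rot: [2.052, 2.202, 0.202]
force: [-1.4, -1.5, 1.0]
width: 13.2
grasp_force: 60.7
```

Call:
move_arm:
  motion:
    - [1,[0,-0.21,-0.238],[-0.122,0,0]]
    - [1,[0,-0.21,-0.238],[-0.122,0,0]]
    - [1,[0,-0.21,-0.238],[-0.122,0,0]]
    - [1,[0,-0.21,-0.238],[-0.122,0,0]]
    - [1,[0,-0.21,-0.238],[-0.122,0,0]]
    - [1,[0,-0.21,-0.238],[-0.122,0,0]]
    - [1,[0,-0.21,-0.238],[-0.122,0,0]]
    - [1,[0,0,0],[0,0,0]]
    - [1,[0,0,0],[0,0,0]]
    - [1,[0,0,0],[0,0,0]]
    - [1,[0,0,0],[0,0,0]]

```text
clock: 24.65
ee_pos: [560.4, -161.0, 179.1]
tcp_rot: [1.814, 1.948, 0.61]
force: [-2.4, -1.1, 2.5]
width: 13.2
grasp_force: 62.1
```

Run:
```python
from h import *
s=arm.sense(); print(s["ee_pos"],Rn.from_rotvec(s["tcp_rot"]).as_matrix()[:,2],s["force"],s["grasp_force"],s["width"])
a=np.radians(4.1); ex=np.array([np.cos(a),np.sin(a)]); ey=np.array([-np.sin(a),np.cos(a)])
for n in("wrist","side","scene"):
    c=cams.capture(n); P=cloud(c,s)
    cv2.imwrite(f"pics/{n}3.png",c["color"])
    P=P.reshape(-1,3);d=P[:,:2]-[578.1,-74.7]; X=d@ex;Y=d@ey;Z=P[:,2]
    m=(X>-55)&(X<45)&(Z>57)&(Z<135)
    for lab,lo,hi in (("cover",-141,-114),("cover+y",-56,-30),("gauge",-160,-147)):
        k=m&(Y>lo)&(Y<hi)
        if k.sum()>20:
            p=np.polyfit(X[k],Z[k],1); r=abs(Z[k]-np.polyval(p,X[k]))<4
            p=np.polyfit(X[k][r],Z[k][r],1); print(n,lab,k.sum(),r.sum(),"angle",np.degrees(np.arctan(p[0])).round(1))
```

```text
[ 560.3625501  -160.96435098  179.05952559] [ 0.56925222  0.04022309 -0.82117843] [-2.42110806 -1.14526962  2.45531345] 62.10821270942688 13.162463995400357
wrist cover 1133 1133 angle 33.9
wrist cover+y 11735 11735 angle 33.9
wrist gauge 488 417 angle 33.4
side cover 91 76 angle 32.5
side cover+y 226 199 angle 33.8
scene cover 99 94 angle 32.7
scene cover+y 62 58 angle 31.3
scene gauge 121 20 angle 15.6
```

Run:
```python
from h import *
packtop("side",(570.4,35.3),100); packtop("scene",(570.4,35.3),100);packtop("scene",(576,-44.4),100);packtop("side",(576,-44.4),100)
im=cv2.imread("pics/scene3.png"); cv2.imwrite("pics/s3c.png",cv2.resize(im[140:300,180:400],None,fx=3,fy=3))
```

```text
side 126 [array([570.2,  36.2]), array([24.9, 61.5]), np.float64(4.1)] 100.4
scene 106 [array([572.2,  33.1]), array([26., 62.]), np.float64(5.1)] 100.8
scene 121 [array([577.6, -47.7]), array([26.7, 62.5]), np.float64(7.0)] 101.1
side 117 [array([575.6, -44.2]), array([23.6, 66. ]), np.float64(4.4)] 100.5
```

View pics/s3c.png

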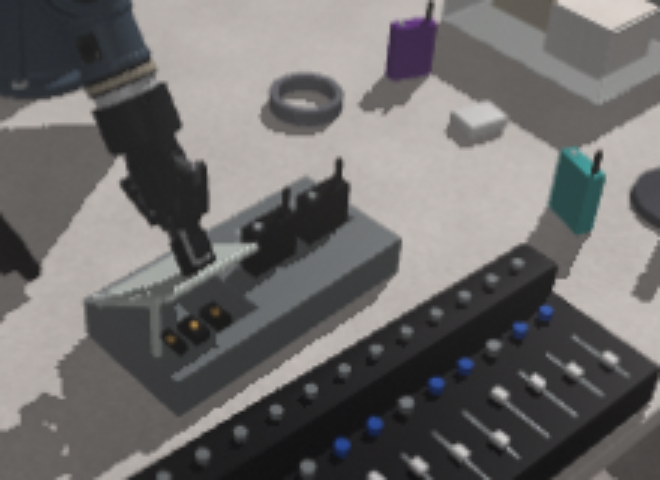

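The crop shows both packs seated at (270,235) and (322,205). The cover is held at (195,260), flush with the gauge bar, so I hand in.

```bash
python3 -c "
from station import arm
print(arm.finish_job())"
```

```text
the job is handed in; nothing more can be done
None
```

I stood both black packs fully down in the two bays and handed the job in with the fingers still holding the cover about 34 degrees open, level with the gauge bar; the hand-in did not report a verdict.

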